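Coating thickness reading on a primed pipe spool

TASK

Lift the coating thickness gauge out of its charging stand with a gentle grip (its housing must never be squeezed harder than about 25 N a side) and take the reading at the ring drawn on the primed pipe: set the probe tip down softly inside the ring, with the gauge square to the pipe's surface there, and press lightly, so that the spring-loaded probe is pushed part of the way in but not to its stop. Finish while still holding the gauge there, steady. Touch the paint of the pipe nowhere but inside the ring, do not turn or shift the pipe, and leave the other things on the bench alone.

Things in the scene. Friction and masses are not known exactly. Their poses are not given: they have to be found in the camera images.
- gauge: Coating gauge, 150 g, upright in its stand: black housing 26 mm thick (x), 50 mm wide (y), 110 mm tall, display on its -x face, rubber grip strips on the narrow +y and -y sides. Origin at the probe's tip when out; z up its axis. Housing z = 26 to 136 mm, steel nose (diameter 22 mm) z = 16 to 26. In the stand, grip only above z = 52 mm. Delicate: at most about 25 N on each side
- probe (a joint): Spring-loaded probe of the gauge, 12 mm in diameter, round tip of 6 mm radius: m pushed into the gauge, 0 = fully out, 0.008 = at its stop. Yields from 1 N on, 0.5 N more for each mm (5 N at the stop); past the stop the gauge is rigid
- probe_tip (a point): The very end of the probe's round tip; z points up the gauge's axis. With the probe out it is the gauge's origin, and it moves up the gauge with the probe
- dock: Grey charging stand for the gauge, 100 x 100 mm, fixed to the bench, origin under its centre. The housing stands on its deck 34 mm up (gauge origin 8 mm above the bench) in a pocket 30 x 54 mm; back and side walls reach 60 mm above the bench, the front 46 mm; nose and probe hang free in a hole. The gauge lifts straight out, free once raised 55 mm
- spool: Flanged steel pipe in dull red primer lying in two V-blocks: pipe radius 44.5 mm, 306 mm long, a flange 200 mm in diameter and 20 mm thick at each end (130 to 150 mm from the middle). Origin at the middle of its axis, 115 mm above the bench (flange tops at 215 mm); y along the pipe. Heavy but not clamped: about 36 N sideways at its surface would turn it
- vblocks: The two dark steel V-blocks that carry the pipe, fixed to the bench, 130 mm apart; origin on the bench under the middle of the pipe
- ring (a point): Centre of the white ring drawn on the pipe, line 21 mm in diameter, 30 mm from the middle of the pipe, on the pipe's surface. z is the outward normal of the surface there (it leans from the vertical towards the robot by up to about 30 degrees); y runs along the pipe
- paint_can: Bystander: closed tin, 86 mm in diameter, 110 mm tall, origin under its centre. Tin and charging stand stand either side of the pipe, either way round
- wrench: Bystander: open-ended wrench 200 mm long lying on the bench, along its x
- marker: Bystander: paint marker 130 mm long, 16 mm in diameter, lying along its x
- bolt_a: Bystander: hexagon bolt, 27 mm head, 70 mm tall, standing on its head
- bolt_b: Bystander: a second bolt like it
- tape: Bystander: tape measure, 72 x 66 x 36 mm, lying flat
- zero_disc: Bystander: bare steel zero disc of the gauge, 40 mm in diameter, 6 mm thick
- loose_flange: Bystander: loose bare steel flange, 165 mm in diameter, 18 mm thick, lying flat
There are look-alikes about, which are no part of the job. Of the things that look like the gauge, the larger one is meant. What is shaped like the dock but orange is not meant.

How it is judged (in metres and radians):
On the way, in this order (a step that is already met when the one before it is completed fails the run):
1. the gauge is lifted clear of its stand in the gripper (z of gauge in the frame of dock above 0.06 m and contact force between the fingers and gauge above 1 N and contact force between gauge and dock below 0.1 N and contact force between gauge and spool below 0.1 N), for 0.2 s.
2. the probe rests inside the ring, square to the surface, lightly pressed in (distance between probe_tip and ring below 0.01 m and angle between the z axis of gauge and the z axis of ring, either way round below 0.12 rad and value of joint probe between 0.0006 and 0.0076 m and contact force between gauge and spool above 0.5 N), for 0.4 s.
At the end, for the whole second after the job is handed in: In the gripper, at rest, for the last second: probe tip within 10 mm of the ring's centre, gauge axis within 0.12 rad of the surface normal, probe pushed in 0.6 to 7.6 mm, 0.5 to 8 N on the pipe, gauge clear of its stand, ring moved under 4 mm (all of step 2 and contact force between gauge and spool below 8 N and contact force between the fingers and gauge above 1 N and contact force between gauge and dock below 0.1 N and linear speed of gauge below 0.02 m/s and distance of ring from where it was at the start of the episode below 0.004 m and contact force between the arm and spool below 0.5 N); the arm keeps its last pose, push and grip.
It fails at once if the gauge's housing is squeezed hard (over 60 N on the two sides together) (contact force between the fingers and gauge above 60 N).
It fails at once if the gauge is pushed hard against the pipe (over 15 N) (contact force between gauge and spool above 15 N).
It fails at once if the gauge touches the pipe away from the ring (contact force between gauge and spool above 0.3 N and distance between probe_tip and ring above 0.014 m).
It fails at once if the hand pushes on the pipe, or the pipe is turned or shifted (contact force between any of the arm, the fingers and spool above 3 N or distance of ring from where it was at the start of the episode above 0.006 m).
It fails at once if another thing on the bench is disturbed (distance of any of paint_can, wrench, marker, bolt_a, bolt_b, tape, zero_disc, loose_flange from where it was at the start of the episode above 0.02 m).
It also fails if it takes over 48 s, if anything falls off the work surface, if the arm or the gripper's body presses on something with over 40 N, if the wrist force passes 120 N, or if a joint passes its speed limit or range.

ROBOT

A 7-joint arm with a two-finger parallel gripper is mounted at the origin on the work surface. World frame = base frame: x ahead of the robot, y to its left, z up, the work surface at z = 0. Lengths are in mm, angles in rad, forces in N, time in s.
With the tool pointing down it reaches from about 425 to 950 mm from the base axis. Payload 16.7 kg.
Tool frame: the origin (TCP) lies between the finger pads; the fingertips stand finger_overhang ahead of it and the grasp point (between the pads) lies 11 mm behind it (finger_overhang is the distance from the TCP to the fingertips, in mm); z points along the fingers, y is the line along which they close (so a half turn about z gives the same grasp; the last joint's range is limited). The gripper opens to 94 mm and grips with 3 to 60 N. Pads are 16 mm wide; open, the fingers measure 119 mm over their backs; the gripper's body (75 mm by 177 mm) begins 78 mm behind the grasp point.
Start: joints at [-1.452, 0.426, 0.074, 1.606, -0.034, 1.111, -0.067], TCP at [178.618, 650.9, 213.467] pointing down, gripper open.
Joint ranges: [-2.85, 2.85], [-0.5, 2.14], [-1.23, 1.37], [0.21, 2.46], [-1.02, 4.16], [0.16, 2.05], [-2.73, 2.73]. Speed limits (rad/s): [1.89, 1.89, 2.39, 2.39, 3.01, 3.01, 3.01].

INTERFACE

Orientations are given as a unit quaternion [w, x, y, z].
In Python, from station import observe, snapshot, camera_model, hand_in, finger_overhang gives the robot as it stands.
- The arm moves only by the tool servo_tool, never from a script. Its argument "commands" is text: rows parted by semicolons, each of 7 numbers parted by spaces: the finger opening in m, from 0 to 0.094, then the shift along the tool's x, y, z in m, then the turn, a rotation vector about the tool's x, y, z in rad. In form: grip tx ty tz wx wy wz; .... A call has exactly 10 rows; each row is the pose to reach, as a shift and turn from the pose commanded when the call began, along the tool's axes at that moment; what a row does not reach only later rows make up. A row lasts 1/10 s, in which the tool goes at most 50 mm and 8.59 degrees, less where a joint would pass 70% of its speed; a pose out of reach is approached as far as the arm can. A call with a gripper value outside its range is refused whole. The fingers move at their own pace and stop on an object; the grip force is fixed at half the most. Time passes only in rows, so rows that repeat a pose let the fingers close, or fill a call up. It gives the time, the measured TCP pose, the force, the opening and the grip force at its end, in the units of the state.
- observe(): the state, without advancing time (a new reading comes with each control period).
- snapshot(name): name is "side" or "top" or "wrist"; returns the picture (420x560x3 uint8, red, green, blue); there is no depth.
- camera_model(name): a dict with "K" (3x3 intrinsics, pixels), "dist_coeffs" ([k1, k2, p1, p2, k3] as OpenCV has them; the pictures are not rectified), "view" (4x4, takes a point from world to camera coordinates); the wrist camera has in their place "hand_eye" (4x4, takes a point from camera to tool coordinates, whose origin is the TCP and whose axes are the flange's). Camera axes: x right, y down, z forward; pixel columns grow to the right and rows downward; lengths in mm; the calibration is good to about 2 mm. A picture is of the moment at which its call begins: read the wrist's pose just before it. camera_model takes no time and is no camera call.
- hand_in(): hands the job in; it is judged then, once.
The state is a dict: "clock": time; "qpos": joint angles; "qvel": joint speeds; "joint_efforts": joint torques, N m; "tool_pos": TCP position; "eef_rot": TCP orientation; "force": force on the tool from outside, world axes, zero at the start; "moment": the same for the moment, N m; "opening": finger opening in mm; "grasp_force": force on a finger pad.
Only numpy, scipy, OpenCV 4.12 (cv2) and the standard library are available. Lean on these libraries where they do the work, as an engineer would, in place of code of your own. Each camera call takes 0.05 s, during which the arm holds its last target. There are 200 camera calls.

## Working session

There is one attempt and no reset: what is moved stays moved. The work goes in short steps, Python scripts to look and compute and a tool call to move; the robot and the scene stay as the last step left them, time stands still between calls to the robot, and variables do not carry over. Pictures are saved under pics/ and viewed, at most 10 in all, crops included, and the job is handed in when it is done.

Besides the shell and the picture viewer there is one more tool, called after "Request:" as a command line: name --argument value ..., lists and objects as JSON in quotes. servo_tool: Moves the arm, as the interface text tells. Its arguments: {"type":"object","properties":{"commands":{"type":"string"}},"required":["commands"]}

```bash
mkdir -p pics; ls; python3 - <<'E'
from station import *
import cv2,numpy as np
s=observe();print({k:np.round(v,3) if not isinstance(v,str) else v for k,v in s.items()}); print(finger_overhang() if callable(finger_overhang) else finger_overhang)
for n in ["side","top","wrist"]:
    im=snapshot(n); cv2.imwrite(f"pics/{n}0.png",im[:,:,::-1]); m=camera_model(n); print(n,{k:np.round(v,3).tolist() for k,v in m.items()})
E
```

```text
pics
{'clock': np.float64(0.0), 'qpos': array([-1.452,  0.427,  0.074,  1.607, -0.034,  1.111, -0.067]), 'qvel': array([-0.   ,  0.001,  0.   , -0.001, -0.   ,  0.001,  0.001]), 'joint_efforts': array([ 0.0000e+00, -9.3582e+01,  3.6660e+00, -4.5421e+01, -4.9000e-02,
        2.0000e-02,  0.0000e+00]), 'tool_pos': array([178.54 , 650.498, 212.764]), 'eef_rot': array([-0.   ,  0.134,  0.991, -0.001]), 'force': array([ 0.051,  0.419, -0.454]), 'moment': array([-0.001, -0.027, -0.044]), 'grasp_force': np.float64(0.0), 'opening': np.float64(94.187)}
8.0
side {'K': [[454.167, 0.0, 272.351], [0.0, 454.167, 208.31], [0.0, 0.0, 1.0]], 'dist_coeffs': [0.009, 0.0, 0.0, 0.0, 0.0], 'view': [[0.995, -0.098, -0.01, -527.041], [-0.066, -0.584, -0.809, 124.977], [0.073, 0.806, -0.587, 1150.746], [0.0, 0.0, 0.0, 1.0]]}
top {'K': [[397.393, 0.0, 275.164], [0.0, 397.393, 213.81], [0.0, 0.0, 1.0]], 'dist_coeffs': [-0.098, 0.0, 0.0, 0.0, 0.0], 'view': [[-0.027, -1.0, 0.002, 23.011], [-0.996, 0.027, -0.087, 527.971], [0.087, -0.004, -0.996, 1207.735], [0.0, 0.0, 0.0, 1.0]]}
wrist {'K': [[302.065, 0.0, 275.387], [0.0, 302.065, 206.173], [0.0, 0.0, 1.0]], 'dist_coeffs': [-0.037, 0.0, 0.0, 0.0, 0.0], 'hand_eye': [[-0.0, -0.974, -0.226, 65.799], [1.0, -0.0, -0.0, -0.846], [0.0, -0.226, 0.974, -170.913], [0.0, 0.0, 0.0, 1.0]]}
```

View pics/side0.png

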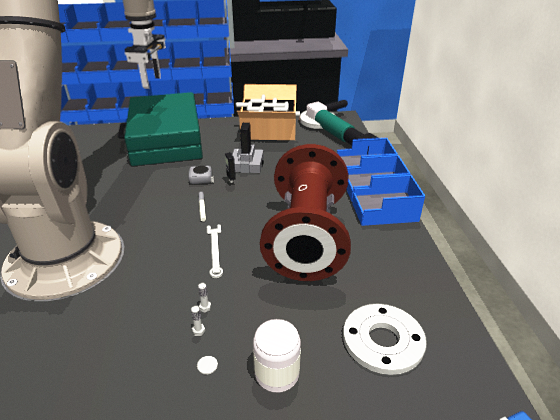

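View pics/top0.png

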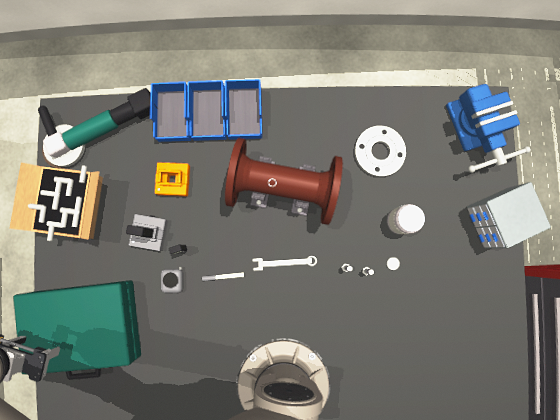

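The side view shows the grey dock with the gauge at about (247,145), the ring at (302,188) and a small look-alike at (231,165). In the top view the dock is at (147,233), the ring at (272,183) and the look-alike at (178,250). I'll zoom in on these.

```bash
cat > h.py <<'E'
from station import *
import cv2,numpy as np
from scipy.spatial.transform import Rotation as R
def model(n,s=None):
    m=camera_model(n);K=np.array(m["K"]);d=np.array(m["dist_coeffs"])
    if n=="wrist":
        s=s or observe(); q=s["eef_rot"]; T=np.eye(4);T[:3,:3]=R.from_quat(np.roll(q,-1)).as_matrix();T[:3,3]=s["tool_pos"]
        V=np.linalg.inv(T@np.array(m["hand_eye"]))
    else: V=np.array(m["view"])
    return K,d,V
def ray(M,uv):
    K,d,V=M; p=cv2.undistortPoints(np.array([[uv]],float),K,d)[0,0]
    C=np.linalg.inv(V); r=C[:3,:3]@[p[0],p[1],1]; return C[:3,3],r/np.linalg.norm(r)
def tri(*a):
    A=np.zeros((3,3));b=np.zeros(3);L=[ray(M,u) for M,u in a]
    for o,r in L: P=np.eye(3)-np.outer(r,r);A+=P;b+=P@o
    x=np.linalg.solve(A,b); return x,[np.linalg.norm((np.eye(3)-np.outer(r,r))@(x-o)) for o,r in L]
def atz(M,uv,z):
    o,r=ray(M,uv); return o+r*(z-o[2])/r[2]
def proj(M,X):
    K,d,V=M; X=np.atleast_2d(X).astype(float); return cv2.projectPoints(X,cv2.Rodrigues(V[:3,:3])[0],V[:3,3],K,d)[0][:,0]
E
python3 - <<'E'
from h import *
t=cv2.imread("pics/top0.png");s=cv2.imread("pics/side0.png")
c=lambda im,x,y,w,h,f:cv2.resize(im[y:y+h,x:x+w],None,fx=f,fy=f,interpolation=cv2.INTER_CUBIC)
a=np.hstack([c(t,120,205,80,60,5),c(s,210,115,80,60,5)]);b=np.hstack([c(t,220,135,133,100,3),c(s,255,140,133,100,3)])
cv2.imwrite("pics/crop1.png",np.vstack([a,np.pad(b,((0,0),(0,800-b.shape[1]),(0,0)))]))
T,S=model("top"),model("side")
pts=[]
for n,im,(x,y) in(("top",t,(272,183)),("side",s,(302,188))):
    w=im[y-9:y+10,x-9:x+10].astype(float); m=(w.min(2)>120)
    k=np.argwhere(m); e=cv2.fitEllipse(k[:,::-1].astype(np.float32)) if len(k)>5 else None
    print(n,len(k),e); pts.append((x-9+ (k[:,1].min()+k[:,1].max())/2, y-9+(k[:,0].min()+k[:,0].max())/2)); print(pts[-1])
print(tri((T,pts[0]),(S,pts[1])))
E
```

```text
top 40 ((8.915406227111816, 8.14285659790039), (7.734541893005371, 7.868768215179443), 105.84832763671875)
(np.float64(272.0), np.float64(182.0))
side 27 ((9.077149391174316, 8.330312728881836), (4.60203218460083, 8.454839706420898), 69.27349853515625)
(np.float64(302.0), np.float64(187.5))
(array([605.85816143,  15.47587871, 156.85361167]), [np.float64(0.13954398691710995), np.float64(0.1395439869171975)])
```

View pics/crop1.png

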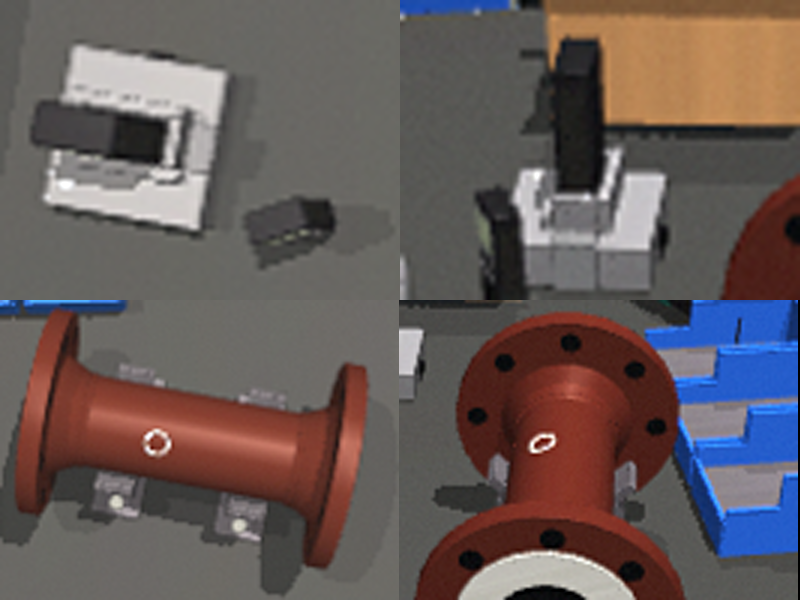

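```bash
python3 - <<'E'
from h import *
T,S,W=model("top"),model("side"),model("wrist")
t=lambda x,y:(120+x/5-.4,205+y/5-.4); s=lambda x,y:(210+(x-400)/5-.4,115+y/5-.4)
for p in [(72,45),(228,70),(203,235),(45,200)]: print("dock top",atz(T,t(*p),34).round(1))
for p in [(35,102),(118,108),(112,152),(33,142)]: print("gauge top",atz(T,t(*p),144).round(1))
for p in [(562,72),(600,75),(603,38),(567,36)]: print("gauge side",atz(S,s(*p),144).round(1))
print(proj(W,[[470,370,144],[470,370,34]]))
print(atz(T,t(285,225),40),atz(T,t(300,200),70))
# pipe axis from flange outlines in top (crop origin 220,135 x3, row offset 300)
g=lambda x,y:(220+x/3-.3,135+(y-300)/3-.3)
for p in [(65,310),(28,513),(357,363),(312,568)]: print("fl",atz(T,g(*p),115).round(1))
E
```

```text
dock top [540.1 446.9  34. ]
dock top [521.9 348.4  34. ]
dock top [420.7 364.6  34. ]
dock top [444.3 463.9  34. ]
gauge top [497.6 429.  144. ]
gauge top [493.  381.1 144. ]
gauge top [468.4 384.6 144. ]
gauge top [475.1 430.1 144. ]
gauge side [474.3 382.  144. ]
gauge side [497.5 375.  144. ]
gauge side [502.5 427.5 144. ]
gauge side [479.8 433.2 144. ]
[[108.89052138 514.23094349]
 [146.15814072 428.67316342]]
[425.60975216 312.07812117  40.        ] [440.14773198 295.49951327  70.        ]
fl [745.5 101.7 115. ]
fl [547.4 140.8 115. ]
fl [ 685.3 -180.9  115. ]
fl [ 487.2 -129.1  115. ]
```

View pics/wrist0.png

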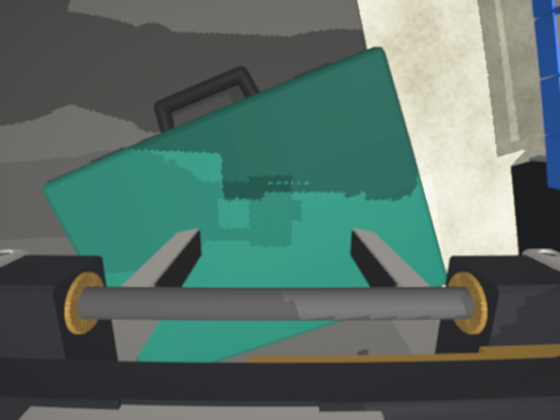

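The wrist view shows only the green case and the open fingers. The rough estimates are: gauge at (485,405) with yaw about -11°, pipe yaw about -12°, ring at (606,15.5,157) with a lean of about 20°. I'm moving over for a wrist look.

Request:
servo_tool --commands "0.094 -0.035 -0.010 -0.020 0 0 0; 0.094 -0.075 -0.021 -0.040 0 0 -0.02; 0.094 -0.120 -0.034 -0.060 0 0 -0.03; 0.094 -0.165 -0.047 -0.075 0 0 -0.04; 0.094 -0.210 -0.059 -0.087 0 0 -0.05; 0.094 -0.255 -0.072 -0.087 0 0 -0.06; 0.094 -0.295 -0.083 -0.087 0 0 -0.07; 0.094 -0.325 -0.092 -0.087 0 0 -0.077; 0.094 -0.344 -0.097 -0.087 0 0 -0.077; 0.094 -0.344 -0.097 -0.087 0 0 -0.077"

```text
clock: 1.15
tool_pos: [487.5, 463.7, 300.1]
eef_rot: [0.0, 0.098, 0.995, -0.001]
force: [0.1, 0.0, -0.3]
opening: 94.1
grasp_force: 0.0
```

Request:
servo_tool --commands "0.094 0 0 0 0 0 0; 0.094 0 0 0 0 0 0; 0.094 0 0 0 0 0 0; 0.094 0 0 0 0 0 0; 0.094 0 0 0 0 0 0; 0.094 0 0 0 0 0 0; 0.094 0 0 0 0 0 0; 0.094 0 0 0 0 0 0; 0.094 0 0 0 0 0 0; 0.094 0 0 0 0 0 0"

```text
clock: 2.15
tool_pos: [484.7, 466.3, 300.4]
eef_rot: [-0.0, 0.095, 0.995, -0.0]
force: [-0.2, 0.2, -0.4]
opening: 93.9
grasp_force: 0.0
```

```bash
python3 - <<'E'
from h import *
import pickle
s=observe(); im=snapshot("wrist"); cv2.imwrite("pics/w1.png",im[:,:,::-1]); pickle.dump(s,open("w1.pkl","wb"))
print(s["clock"],s["tool_pos"],s["eef_rot"],s["qvel"].round(3))
E
```

```text
2.15 [484.69947937 466.27888236 300.44187382] [-2.19908926e-05  9.53015100e-02  9.95448451e-01 -6.30131859e-05] [-0.002 -0.001  0.    -0.     0.    -0.    -0.001]
```

Request:
servo_tool --commands "0.094 -0.003 -0.015 0.008 0 0 0; 0.094 -0.007 -0.035 0.018 0 0 0; 0.094 -0.010 -0.052 0.026 0 0 0; 0.094 -0.0116 -0.060 0.030 0 0 0; 0.094 -0.0116 -0.060 0.030 0 0 0; 0.094 -0.0116 -0.060 0.030 0 0 0; 0.094 -0.0116 -0.060 0.030 0 0 0; 0.094 -0.0116 -0.060 0.030 0 0 0; 0.094 -0.0116 -0.060 0.030 0 0 0; 0.094 -0.0116 -0.060 0.030 0 0 0"

```text
clock: 3.2
tool_pos: [484.7, 405.5, 270.5]
eef_rot: [0.0, 0.095, 0.995, -0.0]
force: [0.1, -0.0, -0.0]
opening: 94.2
grasp_force: 0.0
```

```bash
python3 - <<'E'
from h import *
import pickle
s=observe(); im=snapshot("wrist"); cv2.imwrite("pics/w2.png",im[:,:,::-1]); pickle.dump(s,open("w2.pkl","wb"))
print(s["clock"],s["tool_pos"],s["eef_rot"])
a=cv2.imread("pics/w1.png");b=cv2.imread("pics/w2.png")
M1=model("wrist",pickle.load(open("w1.pkl","rb")));M2=model("wrist",s)
out=[]
for n,M,i in((1,M1,a),(2,M2,b)):
    c=proj(M,[485,405,144])[0]; x=int(c[0])-66;y=int(c[1])-100; x=max(0,min(x,427));y=max(0,min(y,220)); print(n,c,"origin",x,y)
    out.append(cv2.resize(i[y:y+200,x:x+133],(399,600),interpolation=cv2.INTER_CUBIC))
cv2.imwrite("pics/crop2.png",np.hstack(out))
E
```

```text
3.2 [484.6524787  405.47461133 270.47661265] [ 1.34164137e-06  9.51539567e-02  9.95462568e-01 -3.02760707e-06]
1 [222.28329968 207.6525158 ] origin 156 107
2 [275.83872574 203.41385495] origin 209 103
```

View pics/crop2.png

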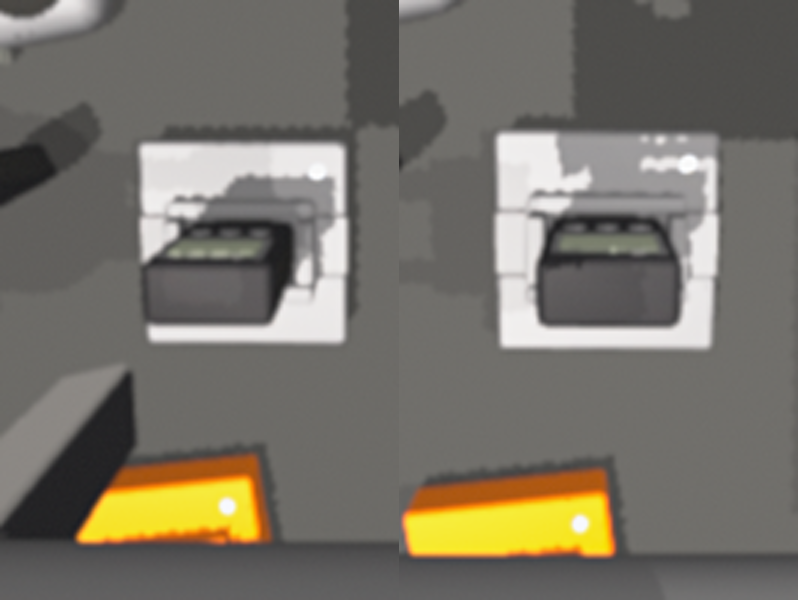

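The crops show the gauge's top face square to the view. In crop 1 its corners are (146,265), (270,265), (272,322), (148,322), and in crop 2 (141,262), (281,262), (279,324), (142,323).

```bash
python3 - <<'E'
from h import *
import pickle
M1=model("wrist",pickle.load(open("w1.pkl","rb")));M2=model("wrist",pickle.load(open("w2.pkl","rb")))
c1=np.array([(146,265),(270,265),(272,322),(148,322)])/3-.33+[156,107]
c2=np.array([(140,262),(281,262),(279,324),(142,323)])/3-.33+[209,103]
X=[]
for a,b in zip(c1,c2):
    x,e=tri((M1,a),(M2,b)); X.append(x); print(x.round(1),np.round(e[0],2))
print("mean",np.mean(X,0)); P=np.array([atz(M2,b,144) for b in c2]);print(P.round(1),P.mean(0)); d=P[1]-P[0];print("yaw",np.degrees(np.arctan2(-d[0],d[1])))
d1=np.array([(500,133),(717,133),(712,348),(500,348)])-[399,0]; Q=np.array([atz(M2,b,34) for b in d1/3-.33+[209,103]]);print(Q.round(1),Q.mean(0))
E
```

```text
[468.5 386.8 137.1] 0.27
[476.3 433.6 143.9] 0.3
[498.  429.4 141.4] 0.09
[488.8 383.6 141.9] 0.07
mean [482.88012983 408.37768551 141.0558201 ]
[[467.6 387.5 144. ]
 [476.6 433.6 144. ]
 [497.4 429.3 144. ]
 [488.2 383.9 144. ]] [482.45354424 408.56780101 144.        ]
yaw -10.941615128466253
[[425.4 371.4  34. ]
 [443.6 465.6  34. ]
 [540.4 447.4  34. ]
 [521.7 350.3  34. ]] [482.7665567  408.68692817  34.        ]
```

Request:
servo_tool --commands "0.094 0.001 0.001 0.010 0 0 0; 0.094 0.0027 0.0027 0.030 0 0 0; 0.094 0.0027 0.0027 0.055 0 0 0; 0.094 0.0027 0.0027 0.080 0 0 0; 0.094 0.0027 0.0027 0.105 0 0 0; 0.090 0.0027 0.0027 0.130 0 0 0; 0.080 0.0027 0.0027 0.150 0 0 0; 0.070 0.0027 0.0027 0.165 0 0 0; 0.065 0.0027 0.0027 0.175 0 0 0; 0.060 0.0027 0.0027 0.178 0 0 0"

```text
clock: 4.25
tool_pos: [482.2, 408.1, 91.4]
eef_rot: [-0.0, 0.095, 0.995, -0.0]
force: [-0.5, -0.4, -0.8]
opening: 61.8
grasp_force: 0.0
```

Request:
servo_tool --commands "0.058 0 0 0 0 0 0; 0.057 0 0 0 0 0 0; 0.056 0 0 0 0 0 0; 0.055 0 0 0 0 0 0; 0.054 0 0 0 0 0 0; 0.053 0 0 0 0 0 0; 0.052 0 0 0 0 0 0; 0.0515 0 0 0 0 0 0; 0.051 0 0 0 0 0 0; 0.051 0 0 0 0 0 0"

```text
clock: 5.25
tool_pos: [482.6, 408.5, 92.5]
eef_rot: [0.0, 0.095, 0.995, 0.0]
force: [0.3, 1.3, 0.0]
opening: 50.9
grasp_force: 0.5
```

Request:
servo_tool --commands "0.0508 0 0 0 0 0 0; 0.0506 0 0 0 0 0 0; 0.0504 0 0 0 0 0 0; 0.0502 0 0 0 0 0 0; 0.0500 0 0 0 0 0 0; 0.0498 0 0 0 0 0 0; 0.0496 0 0 0 0 0 0; 0.0494 0 0 0 0 0 0; 0.0492 0 0 0 0 0 0; 0.0490 0 0 0 0 0 0"

```text
clock: 6.25
tool_pos: [482.5, 408.4, 92.5]
eef_rot: [-0.0, 0.095, 0.995, -0.0]
force: [0.2, 2.4, 1.9]
opening: 49.7
grasp_force: 30.0
```

The pads are at 30 N, which is too much, so I'm easing off now.

Request:
servo_tool --commands "0.0496 0 0 0 0 0 0; 0.0496 0 0 0 0 0 0; 0.0496 0 0 0 0 0 0; 0.0496 0 0 0 0 0 0; 0.0496 0 0 0 0 0 0; 0.0496 0 0 0 0 0 0; 0.0496 0 0 0 0 0 0; 0.0496 0 0 0 0 0 0; 0.0496 0 0 0 0 0 0; 0.0496 0 0 0 0 0 0"

```text
clock: 7.25
tool_pos: [482.5, 408.4, 92.5]
eef_rot: [-0.0, 0.095, 0.995, -0.0]
force: [-0.4, 1.8, 2.2]
opening: 49.8
grasp_force: 15.2
```

Now 15 N per side. Lifting straight up.

Request:
servo_tool --commands "0.0496 0 0 -0.003 0 0 0; 0.0496 0 0 -0.008 0 0 0; 0.0496 0 0 -0.015 0 0 0; 0.0496 0 0 -0.025 0 0 0; 0.0496 0 0 -0.035 0 0 0; 0.0496 0 0 -0.047 0 0 0; 0.0496 0 0 -0.060 0 0 0; 0.0496 0 0 -0.072 0 0 0; 0.0496 0 0 -0.080 0 0 0; 0.0496 0 0 -0.080 0 0 0"

```text
clock: 8.25
tool_pos: [483.0, 408.8, 173.9]
eef_rot: [0.001, 0.095, 0.995, 0.001]
force: [-0.1, -0.2, -2.4]
opening: 49.9
grasp_force: 15.1
```

```bash
python3 - <<'E'
from h import *
s=observe();print(s["force"],s["moment"],s["grasp_force"])
S=snapshot("side")[:,:,::-1];W=snapshot("wrist")[:,:,::-1]
c=S[85:185,190:300]
cv2.imwrite("pics/c3.png",np.hstack([cv2.resize(c,(330,300),interpolation=cv2.INTER_CUBIC),cv2.resize(W,(400,300))]))
E
```

```text
[-0.0668699  -0.19931678 -2.44281194] [ 0.02514916  0.00885119 -0.00950174] 15.141201317310333
```

View pics/c3.png

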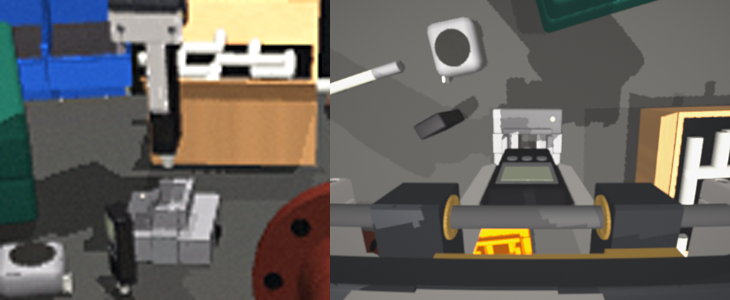

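The side crop shows the gauge clear above the stand, and the wrist picture shows it held square. Now going up and across, well above the flanges.

Request:
servo_tool --commands "0.0496 0 0 -0.030 0 0 0; 0.0496 0 0 -0.070 0 0 0; 0.0496 -0.006 -0.018 -0.110 0 0 0; 0.0496 -0.015 -0.043 -0.150 0 0 0; 0.0496 -0.028 -0.079 -0.180 0 0 0; 0.0496 -0.041 -0.115 -0.200 0 0 0; 0.0496 -0.054 -0.152 -0.210 0 0 0; 0.0496 -0.066 -0.187 -0.210 0 0 0; 0.0496 -0.078 -0.220 -0.210 0 0 0; 0.0496 -0.084 -0.238 -0.210 0 0 0"

```text
clock: 9.35
tool_pos: [520.1, 155.5, 382.2]
eef_rot: [-0.0, 0.097, 0.995, -0.0]
force: [0.5, -0.1, -1.3]
opening: 50.2
grasp_force: 15.2
```

```bash
cat >> h.py <<'E'
def goal(ring,yaw,lean,off,L=84.5):
    y,l=np.radians([yaw,lean]); a=np.array([-np.sin(y),np.cos(y),0]); p=np.array([-np.cos(y),-np.sin(y),0]); n=np.sin(l)*p+[0,0,np.cos(l)]
    return np.array(ring)+n*(L+off), np.column_stack([np.cross(a,-n),a,-n])
def delta(ring,yaw,lean,off,s=None,L=84.5):
    s=s or observe(); A=R.from_quat(np.roll(s["eef_rot"],-1)); P,G=goal(ring,yaw,lean,off,L)
    t=A.inv().apply(P-s["tool_pos"])/1000; w=(A.inv()*R.from_matrix(G)).as_rotvec(); return t.round(4),w.round(4)
E
python3 - <<'E'
from h import *
s=observe();print(s["clock"],s["tool_pos"],s["grasp_force"])
print(delta([605.9,15.5,156.9],-12.3,20.5,110))
T,S=model("top"),model("side")
# check pipe yaw/lean by projecting model over fresh pictures from t=0
t=cv2.imread("pics/top0.png");q=cv2.imread("pics/side0.png")
y=np.radians(-12.3);a=np.array([-np.sin(y),np.cos(y),0]);p=np.array([-np.cos(y),-np.sin(y),0])
C=np.array([605.9,15.5,115])-44.5*np.sin(np.radians(20.5))*p-30*a;print(C)
th=np.linspace(0,2*np.pi,60)
o=[]
for M,i,(x0,y0) in((T,t,(220,130)),(S,q,(245,135))):
    i=cv2.resize(i,None,fx=4,fy=4,interpolation=cv2.INTER_CUBIC)
    for d in(-150,-130,130,150):
        X=np.array([C+d*a+100*(np.cos(k)*p+np.sin(k)*np.array([0,0,1])) for k in th]);cv2.polylines(i,[np.int32(proj(M,X)*4+1.5)],True,(0,255,0),1)
    cv2.polylines(i,[np.int32(proj(M,np.array([C+d*a+44.5*np.array([0,0,1])for d in(-120,120)]))*4+1.5)],False,(255,255,0),1)
    o.append(i[y0*4:y0*4+520,x0*4:x0*4+(520 if M is T else 440)])
cv2.imwrite("pics/ov.png",cv2.resize(np.hstack(o),(800,433)))
E
```

```text
9.35 [520.12552462 155.48700235 382.17446148] 15.151497423648834
(array([-0.043 , -0.1194,  0.0432]), array([ 0.0031, -0.358 ,  0.0208]))
[614.73558987 -17.13128144 115.        ]
```

View pics/ov.png

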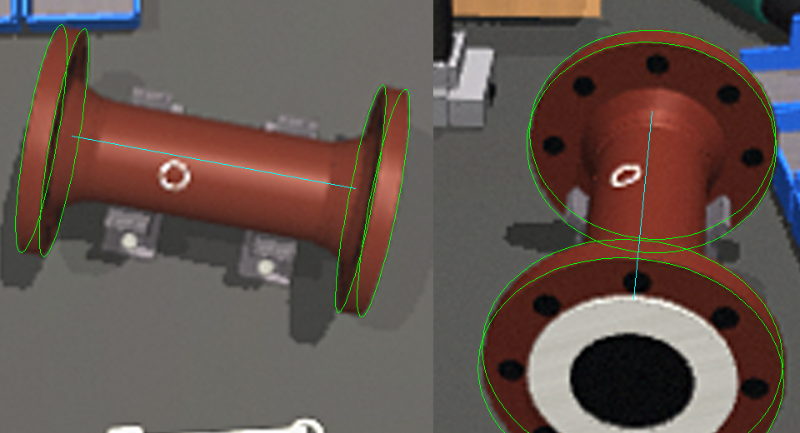

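The overlay of the pipe model fits both views, so yaw -12.3° and lean 20.5° are confirmed. Moving to the aligned hover at 110 mm.

Request:
servo_tool --commands "0.0496 -0.010 -0.028 0 0 0 0; 0.0496 -0.022 -0.060 0 0 -0.06 0; 0.0496 -0.033 -0.092 0 0.001 -0.14 0.01; 0.0496 -0.040 -0.112 0.010 0.002 -0.22 0.02; 0.0496 -0.043 -0.1194 0.020 0.003 -0.30 0.0208; 0.0496 -0.043 -0.1194 0.035 0.0031 -0.358 0.0208; 0.0496 -0.043 -0.1194 0.0432 0.0031 -0.358 0.0208; 0.0496 -0.043 -0.1194 0.0432 0.0031 -0.358 0.0208; 0.0496 -0.043 -0.1194 0.0432 0.0031 -0.358 0.0208; 0.0496 -0.043 -0.1194 0.0432 0.0031 -0.358 0.0208"

```text
clock: 10.35
tool_pos: [540.1, 33.5, 339.8]
eef_rot: [0.177, 0.104, 0.979, -0.019]
force: [0.7, -0.2, -1.8]
opening: 50.0
grasp_force: 15.1
```

```bash
python3 - <<'E'
from h import *
s=observe();W=model("wrist",s);print(s["clock"],s["tool_pos"],s["grasp_force"],s["force"])
i=snapshot("wrist")[:,:,::-1].copy();cv2.imwrite("pics/w4raw.png",i)
print("pred ring",proj(W,[605.9,15.5,156.9]), "tip", proj(W,goal([605.9,15.5,156.9],-12.3,20.5,110,0)[0]),delta([605.9,15.5,156.9],-12.3,20.5,110))
c=i[120:270,175:375];cv2.imwrite("pics/w4.png",cv2.resize(c,(800,600),interpolation=cv2.INTER_CUBIC))
E
```

```text
10.35 [540.13918008  33.46381359 339.79258873] 15.141937136650085 [ 0.69570229 -0.24506894 -1.80352418]
pred ring [[273.04372322 190.70076169]] tip [[272.23298701 212.86069211]] (array([ 0.0002, -0.0036,  0.0006]), array([0.0014, 0.0001, 0.0023]))
```

View pics/w4.png

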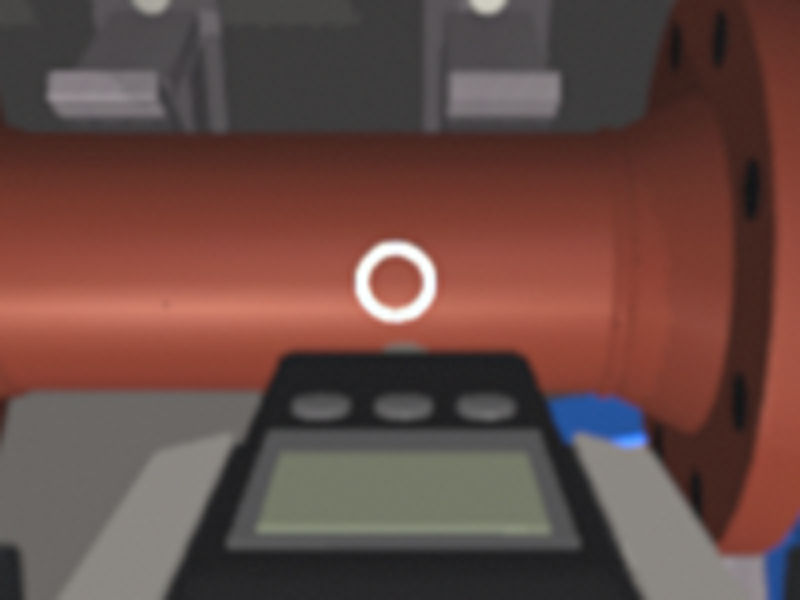

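The wrist crop has the ring at full-image (273.6,190.1), against a prediction of (273.0,190.7). The pipe lies horizontal, with silhouette edges at v≈152.4 and 217.6. I'll check the lean from those edges.

```bash
python3 - <<'E'
from h import *
s=observe();W=model("wrist",s)
def run(uv):
    o,r=ray(W,uv);return o,r
y=np.radians(-12.3);a=np.array([-np.sin(y),np.cos(y),0]);p=np.array([-np.cos(y),-np.sin(y),0]);z=np.array([0,0,1])
# plane perp to a: coords along p and z ; axis = where both silhouette rays are 44.5 away
from scipy.optimize import fsolve
L=[]
for uv in((273,152.4),(200,217.6)):
    o,r=ray(W,uv);o2=np.array([o@p,o@z]);r2=np.array([r@p,r@z]);r2/=np.linalg.norm(r2);L.append((o2,r2))
cr=lambda o,r,c:r[0]*(c-o)[1]-r[1]*(c-o)[0]
c0=np.array([np.array([614.7,-17.1,0])@p,115.]);sg=[np.sign(cr(o,r,c0)) for o,r in L];print([cr(o,r,c0) for o,r in L])
c=fsolve(lambda c:[cr(o,r,c)-k*44.5 for (o,r),k in zip(L,sg)],c0);print("axis p,z",c,c0)
o,r=ray(W,(273.6,190.1));o2=np.array([o@p,o@z]);r2=np.array([r@p,r@z]);r2/=np.linalg.norm(r2)
for C in(c,c0):
    d=o2-C;b=d@r2;t=-b-np.sqrt(b*b-d@d+44.5**2);X=d+t*r2;print("lean",np.degrees(np.arctan2(X[0],X[1])))
o,r=ray(W,(273.6,190.1));print("ring at plane",o+r*(156.9-o[2])/r[2])
print(delta([605.9,15.5,156.9],-12.3,20.5,8))
E
```

```text
[np.float64(-44.05377163018261), np.float64(45.12650997757595)]
axis p,z [-604.28550127  115.99816658] [-604.23273421  115.        ]
lean 22.02300568251887
lean 21.302643757854092
ring at plane [605.18759653  16.38114797 156.9       ]
(array([ 0.0002, -0.0037,  0.1026]), array([0.0014, 0.0001, 0.0023]))
```

Request:
servo_tool --commands "0.0496 0 -0.001 0.005 0 -0.003 0; 0.0496 0 -0.0025 0.017 0.001 -0.008 0.002; 0.0496 0 -0.0025 0.032 0.001 -0.009 0.002; 0.0496 0 -0.0025 0.048 0.001 -0.009 0.002; 0.0496 0 -0.0025 0.064 0.001 -0.009 0.002; 0.0496 0 -0.0025 0.078 0.001 -0.009 0.002; 0.0496 0 -0.0025 0.088 0.001 -0.009 0.002; 0.0496 0 -0.0025 0.094 0.001 -0.009 0.002; 0.0496 0 -0.0025 0.096 0.001 -0.009 0.002; 0.0496 0 -0.0025 0.096 0.001 -0.009 0.002"

```text
clock: 11.4
tool_pos: [571.9, 23.9, 249.5]
eef_rot: [0.181, 0.105, 0.978, -0.019]
force: [-0.1, -0.6, -1.9]
opening: 50.1
grasp_force: 15.1
```

```bash
python3 - <<'E'
from h import *
s=observe();print(s["clock"],s["tool_pos"],s["grasp_force"],s["force"],s["qvel"].round(3))
print(delta([605.5,16,156.6],-12.3,21,0))
t=snapshot("top")[:,:,::-1];q=snapshot("side")[:,:,::-1]
f=lambda i,x,y:cv2.resize(i[y:y+75,x:x+50],(400,600),interpolation=cv2.INTER_CUBIC)
cv2.imwrite("pics/h5.png",np.hstack([f(q,280,135),f(t,247,150)]))
print(observe()["tool_pos"])
E
```

```text
11.4 [571.90030635  23.91067871 249.4508409 ] 15.14279454946518 [-0.14149821 -0.64411399 -1.85383017] [-0.002 -0.012 -0.002 -0.004  0.003  0.006 -0.002]
(array([ 0.0011, -0.0006,  0.0146]), array([0.0005, 0.0005, 0.0005]))
[571.95374325  23.99016325 249.84651374]
```

View pics/h5.png

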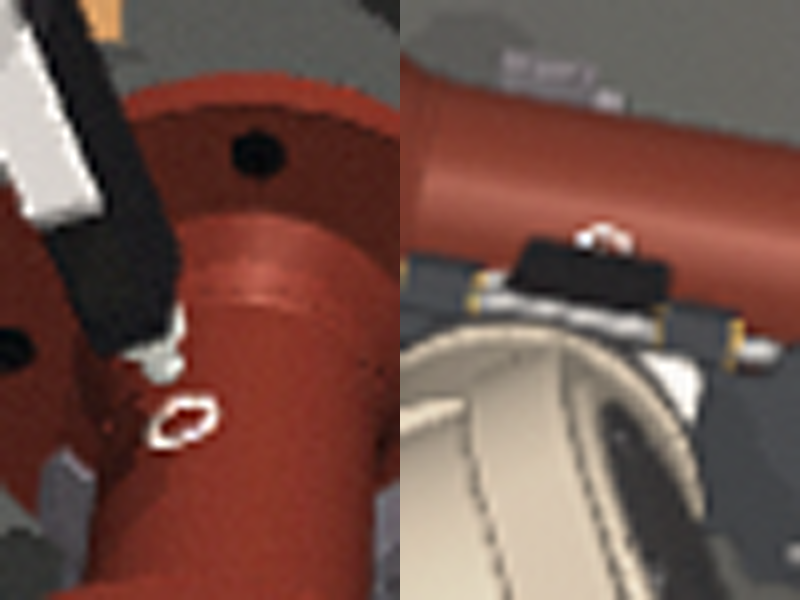

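In the side crop the probe tip at (165,378) lies on line with the ring at (183,422). About 14.5 mm remain, so I'm approaching softly.

Request:
servo_tool --commands "0.0496 0.0005 -0.0003 0.002 0 0 0; 0.0496 0.001 -0.0006 0.005 0 0 0; 0.0496 0.001 -0.0006 0.008 0 0 0; 0.0496 0.001 -0.0006 0.010 0 0 0; 0.0496 0.001 -0.0006 0.0115 0 0 0; 0.0496 0.001 -0.0006 0.0125 0 0 0; 0.0496 0.001 -0.0006 0.0130 0 0 0; 0.0496 0.001 -0.0006 0.0130 0 0 0; 0.0496 0.001 -0.0006 0.0130 0 0 0; 0.0496 0.001 -0.0006 0.0130 0 0 0"

```text
clock: 12.5
tool_pos: [575.3, 22.6, 236.9]
eef_rot: [0.181, 0.105, 0.978, -0.019]
force: [-0.2, -0.9, -0.1]
opening: 49.9
grasp_force: 15.1
```

```bash
python3 - <<'E'
from h import *
s=observe();G=goal([605.5,16,156.6],-12.3,21,0)[1];print(s["clock"],s["tool_pos"],s["grasp_force"],"axial",-G[:,2]@(s["force"]-[-.1,-.3,-1.85]),s["force"])
print(delta([605.5,16,156.6],-12.3,21,0))
E
```

```text
12.5 [575.34355825  22.55018347 236.93695827] 15.141988098621368 axial 1.640133176776006 [-0.21481916 -0.86499731 -0.0900403 ]
(array([-0.    ,  0.    ,  0.0016]), array([0.0007, 0.0005, 0.0005]))
```

Request:
servo_tool --commands "0.0496 0 0 0.0004 0 0 0; 0.0496 0 0 0.0009 0 0 0; 0.0496 0 0 0.0014 0 0 0; 0.0496 0 0 0.0019 0 0 0; 0.0496 0 0 0.0023 0 0 0; 0.0496 0 0 0.0026 0 0 0; 0.0496 0 0 0.0026 0 0 0; 0.0496 0 0 0.0026 0 0 0; 0.0496 0 0 0.0026 0 0 0; 0.0496 0 0 0.0026 0 0 0"

```text
clock: 13.5
tool_pos: [576.2, 22.3, 234.4]
eef_rot: [0.181, 0.105, 0.978, -0.019]
force: [-0.7, 0.3, -0.8]
opening: 49.9
grasp_force: 15.1
```

```bash
python3 - <<'E'
from h import *
G=goal([605.5,16,156.6],-12.3,21,0)[1]
for k in range(4):
    s=observe();q=snapshot("side")[:,:,::-1]
    print(s["clock"],s["tool_pos"],s["grasp_force"],"axial",-G[:,2]@(s["force"]-[-.1,-.3,-1.85]),s["force"])
print(delta([605.5,16,156.6],-12.3,21,0))
cv2.imwrite("pics/p6.png",cv2.resize(q[135:210,280:330],(400,600),interpolation=cv2.INTER_CUBIC))
E
```

```text
13.5 [576.22707965  22.31825782 234.44001678] 15.136219561100006 axial 1.2404703931352503 [-0.71076043  0.31111777 -0.80031765]
13.55 [576.25681306  22.32244299 234.47657584] 15.1364466547966 axial 0.9589368707083271 [-0.47384346  0.28122977 -1.01058045]
13.6 [576.26928728  22.35352824 234.47122593] 15.136601328849792 axial 1.589973519449064 [-1.29243815 -0.1444227  -0.60685721]
13.65 [576.27418776  22.34970472 234.45705217] 15.137065351009369 axial 1.5912294534774258 [-0.15651311  0.1642103  -0.20471859]
(array([-0.0001,  0.    , -0.0011]), array([0.0006, 0.0005, 0.0005]))
```

View pics/p6.png

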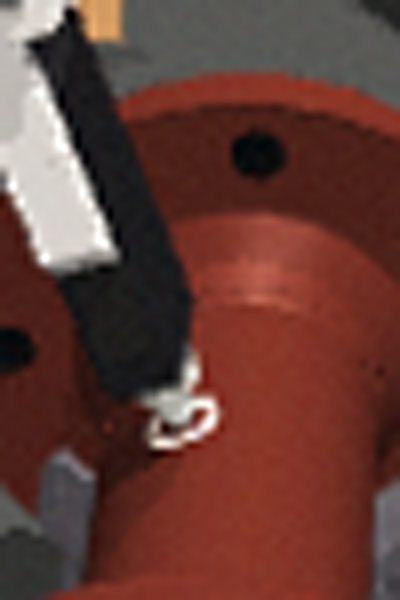

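The crop shows the tip inside the ring, just touching. Pressing a bit further and averaging the force.

Request:
servo_tool --commands "0.0496 0 0 0.0004 0 0 0; 0.0496 0 0 0.0009 0 0 0; 0.0496 0 0 0.0014 0 0 0; 0.0496 0 0 0.0019 0 0 0; 0.0496 0 0 0.0023 0 0 0; 0.0496 0 0 0.0026 0 0 0; 0.0496 0 0 0.0026 0 0 0; 0.0496 0 0 0.0026 0 0 0; 0.0496 0 0 0.0026 0 0 0; 0.0496 0 0 0.0026 0 0 0"

```text
clock: 14.7
tool_pos: [577.2, 22.1, 232.0]
eef_rot: [0.181, 0.105, 0.978, -0.019]
force: [-1.5, -0.5, 0.4]
opening: 49.8
grasp_force: 15.1
```

```bash
python3 - <<'E'
from h import *
G=goal([605.5,16,156.6],-12.3,21,0)[1];f=[];m=[]
for k in range(16):
    s=observe();snapshot("side");f.append(s["force"]);m.append(s["moment"])
f=np.array(f);print(s["clock"],s["tool_pos"],s["grasp_force"],f.mean(0),f.std(0),"axial vs gauge weight",-G[:,2]@(f.mean(0)-[0,0,-1.6]),np.mean(m,0))
print(delta([605.5,16,156.6],-12.3,21,0))
E
```

```text
15.45 [577.17017093  22.09583143 232.03425974] 15.136122107505798 [-1.10523065  0.15232494  0.49701083] [0.43985736 0.41975079 0.37289143] axial vs gauge weight 2.3563447137787725 [ 0.07719207  0.57131888 -0.00772191]
(array([-0.    ,  0.    , -0.0037]), array([0.0006, 0.0005, 0.0005]))
```

```bash
python3 -c "
from station import *
print(hand_in())"
```

```text
the job is handed in; nothing more can be done
None
```

The job is handed in with the gauge still held on the ring, square to the pipe and steady, with the probe about 3 mm in at about 2.4 N. The grip holds at 15 N a side, but it reached 30 N a side (the 60 N fail limit for both sides together) for up to about a second while closing, above your 25 N limit; no verdict came back.

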